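Turn the back-to-front toy tray in its tilted clear box

TASK

One of the two wooden trays in the clear boxes on the slanted rack has been put in back to front, so its feet stand on the ribs of the box's floor and it sits too high for the lid. Lift it out by its handle, turn it half round so that its long open bay lies on the low side, and lower it back into its own box until it is fully home, as low as its neighbour; then let go. The box is snug at the bottom and may not stand quite on its mark, so feel your way in without forcing or dropping the tray, and leave the other tray and the toys as they are.

Things in the scene. Friction and masses are not known exactly. Their poses are not given: they have to be found in the camera images.
- bed: slanted bed of the painted pine rack with two clear boxes fixed on it side by side; origin on top of the sloping board, half-way between the boxes' marks. x points up the slope, y across it, z square out of the board, 25 degrees off vertical, leaning to the low side, which faces away from the robot within 0.4 rad (so x points roughly back to it). Nothing of the rack stands above the boxes' rims
- seat_l (a point): mark of the box on the bed's +y side: where a tray's middle (tray_b_mid) is when fully home, if the box stands on its mark; 32 mm above the box's inner floor, 35 mm above the board; axes as the bed. The real box, fixed, stands up to 5 mm off its mark to either side along y (true along x, and square), which the poses given do not tell
- seat_r (a point): the same for the box on the bed's -y side. Inside of each box: the bottom 16 mm is a snug foot, 137.5 mm (x) by 105.5 mm (y), square-edged; above it a 4 mm ledge all round, then walls 145.5 by 113.5 mm apart; walls 3 mm thick, rim 66 mm above the inner floor. Two floor ribs along y, 9 mm high, 10 mm wide, at x = -30 and +50 mm from the box's middle
- tray_b_mid (a point): plywood tray to be turned, in either box: its middle, 32 mm above its underside; axes are the tray's. Body 136 mm (x) by 104 mm (y), sides 4 mm thick from 10 to 44 mm above the underside, square-edged; under it two foot battens along y, 10 mm high, 8 mm wide, 90 mm long, at x = -50 and +30 mm. 0.12 to 0.24 kg. Its x points down the slope at the start, must point up it at the end
- tray_b_handle (a point): grip point of that tray's handle, 54 mm above its underside: an upright wall 12 mm thick (faces look to the tray's +x and -x) across the tray's middle, 42 mm high; its middle 60 mm (along y) rise as the handle to 64 mm above the underside, 10 mm above this point
- tray_b_bay (a point): middle of that tray's long open bay: 34 mm to the tray's -x side of its middle, 24 mm above the underside. The +x half is split into three small bays by two 4 mm partitions along x, up to 32 mm above the underside, at y = +17 and -17 mm
- tray_a_mid (a point): the other tray, alike in every way but the right way round (x up the slope, long bay low) and fully home, its feet on the box's floor between the ribs; its middle, 32 mm above its underside. To be left alone
- truck_mid (a point): toy fire ladder truck, red plastic, 175 by 60 by 75 mm, on the table; its middle, half-way up. To be left alone
- suv_mid (a point): black die-cast SUV, 116 by 52 by 50 mm, on the table; its middle, half-way up. To be left alone
- signal_mid (a point): wooden toy signal post, 140 mm high, base 56 mm wide, on the table; its middle, half-way up. To be left alone
- clip_mid (a point): steel spring clip, 57 by 50 by 25 mm, lying on the table in front of the rack's low side; its middle, half-way up. To be left alone
Mind the look-alikes: they are no part of the job. Leave any blue or pink look-alike of the part that bears tray_a_mid alone.

How it is judged:
By the outcome, as a careful person would: the job done as asked, in the order asked, and still so for the second after the job is handed in, with the robot touching nothing.
It also fails if it takes over 48 s, if anything falls off the work surface, if the arm or the gripper's body presses on something with over 40 N, if the wrist force passes 120 N, or if a joint passes its speed limit or range.

ROBOT

A 7-joint arm with a two-finger parallel gripper is mounted at the origin on the work surface. World frame = base frame: x ahead of the robot, y to its left, z up, the work surface at z = 0. Lengths are in mm, angles in rad, forces in N, time in s.
With the tool pointing down it reaches from about 400 to 900 mm from the base axis. Payload 5.5 kg.
Tool frame: the origin (TCP) lies at the very end of the fingers, on their centre line; the grasp point (between the pads) lies 19 mm behind it; y points along the fingers, x is the direction in which the jaws open and shut, and the axes are right-handed (so a half turn about y gives the same grasp; the last joint's range is limited). The gripper opens to 92 mm and grips with 3 to 60 N. Pads are 19 mm wide; open, the fingers measure 130 mm over their backs; the gripper's body (75 mm by 190 mm) begins 47 mm behind the grasp point.
Start: joints at [0.263, 0.501, -0.427, 1.55, 0.221, 1.138, -0.21], TCP at [650, 0.037, 226.729] pointing down, gripper open.
Joint ranges: [-2.88, 2.88], [-0.31, 2.03], [-1.54, 1.56], [0.2, 2.42], [-1.41, 4.55], [0.19, 2.02], [-2.57, 2.57]. Speed limits (rad/s): [2.57, 2.57, 3.14, 3.14, 3.14, 3.14, 3.14].

INTERFACE

Orientations are given as a rotation vector (axis times angle).
In Python, from station import r gives the robot as it stands.
- The arm moves only by the tool servo_tool, never from a script. Its argument "targets" is a list of rows, each an object of numbers: "x", "y", "z": the shift along the tool's x, y, z in cm; "ax", "ay", "az": the turn, a rotation vector about the tool's x, y, z in degrees; "gripper": the opening in per cent of the stroke, from 0 (shut) to 100 (fully open). A call has 1 to 20 rows; each row shifts and turns the pose as measured when the row begins, along the tool's axes as they then stand; what a row does not reach is not made up. A row lasts 1/12 s, in which the tool goes at most 41.7 mm and 7.16 degrees, less where a joint would pass 70% of its speed; a pose out of reach is approached as far as the arm can. A call with a gripper value outside its range is refused whole. The fingers move at their own pace and stop on an object; "grip_force" is the grip in N (left out, the last holds). Time passes only in rows, so rows that do not move let the fingers close. It gives the time, the measured TCP pose, the force and the opening at its end, in the units of the state.
- r.state(): the state, without advancing time (a new reading comes with each control period).
- r.grab_frame(name): name is "scene" or "side" or "wrist"; returns the picture (400x640x3 uint8, red, green, blue); there is no depth.
- r.calibration(name): a dict with "fov_y" (degrees; the focal length in pixels is half the picture's height over the tangent of half this angle, whatever the lens; pixels are square), "cx", "cy" (the principal point, pixels), "k1" (the pictures are not rectified: a ray, as slopes to the right and down, at radius r is drawn at 1 + k1 r^2 times it, then the intrinsics apply), "R" (3x3) and "t" (3): a world point X has camera coordinates R X + t. Camera axes: x right, y down, z forward; pixel columns grow to the right and rows downward; lengths in mm; the calibration is good to about 2 mm. A picture is of the moment at which its call begins: read the wrist's pose just before it. calibration takes no time and is no camera call; for the wrist camera it gives the pose at the moment of the call.
- r.close_job(): hands the job in, once; it reports no verdict.
Trained networks look in the newest picture that a camera, given by its name, has taken for a name from the list of things; names that differ only in an ending like _2 or _b are one class to them, and where a whole thing is asked for, a point or a joint stands for the part that bears it (a point fixed in the world has none). Each returns a list of dicts, best first, with "score" (0 to 1); they miss things now and then, are a little off and sometimes report something else, mostly with a low value. They report only what shows in the picture. A call takes as long as a camera call. They do not tell look-alikes from the thing itself.
- r.trace(camera, query): "mask" (400x640 bool, what is visible of it).
- r.landmark_of(camera, query): "centre" ([x, y, z] in mm, in the coordinates of the camera as it stood for that picture, good to about 4 mm: a listed point, or the origin of a listed thing).
The state is a dict: "time_s": time; "qpos": joint angles; "joint_velocities": joint speeds; "effort": joint torques, N m; "ee_pos": TCP position; "tool_rot": TCP orientation; "wrist_force": force on the tool from outside, world axes, zero at the start; "ft_torque": the same for the moment, N m; "gripper_width": finger opening in mm.
Only numpy, scipy, OpenCV 4.12 (cv2) and the standard library are available. Lean on these libraries where they do the work, as an engineer would, in place of code of your own. Each camera call takes 0.05 s, during which the arm holds its last target. There are 200 camera calls.

## Working session

There is one attempt and no reset: what is moved stays moved. The work goes in short steps, Python scripts to look and compute and a tool call to move; the robot and the scene stay as the last step left them, time stands still between calls to the robot, and variables do not carry over. Pictures are saved under pics/ and viewed, about 8 in all and at most 12, crops included, and the job is handed in when it is done.

Besides the shell and the picture viewer there is one more tool, called in YAML: its name, and indented under it one key for each argument. servo_tool: Moves the arm, as the interface text tells. Its arguments: {"type":"object","properties":{"targets":{"type":"array"},"grip_force":{"type":"number"}},"required":["targets"]}

```bash
mkdir -p pics; ls; cat > h.py <<'E'
import numpy as np,cv2
from scipy.spatial.transform import Rotation as Ro
from station import r
def cam2w(c,p):
    R=np.array(c['R']);t=np.array(c['t']);return R.T@(np.array(p)-t)
def proj(c,X):
    X=np.atleast_2d(X)@np.array(c['R']).T+np.array(c['t'])
    s=X[:,:2]/X[:,2:];f=200/np.tan(np.radians(c['fov_y'])/2)
    s=s*(1+c['k1']*(s**2).sum(1,keepdims=True));return s*f+[c['cx'],c['cy']]
def find(cam,q):
    c=r.calibration(cam);return [(round(d['score'],2),cam2w(c,d['centre']).round(1),proj(c,cam2w(c,d['centre']))[0].round()) for d in r.landmark_of(cam,q)]
E
python3 - <<'E'
from h import *
print(r.state())
for n in ['scene','side','wrist']:
    im=r.grab_frame(n);cv2.imwrite(f'pics/{n}0.png',im[:,:,::-1])
    for q in ['tray_b_mid','tray_b_handle','tray_b_bay','seat_l','seat_r','bed']:
        for d in find(n,q)[:4]: print(n,q,*d)
E
```

```text
pics
{'time_s': 0.0, 'qpos': array([ 0.26321405,  0.50186338, -0.42674756,  1.55143907,  0.22081273,
        1.13829044, -0.2102508 ]), 'joint_velocities': array([-0.00100339,  0.00087441,  0.00135694, -0.00026322, -0.00026578,
       -0.00062552, -0.00129752]), 'effort': array([-1.62834690e-04, -5.66597199e+01, -5.81602022e+00, -2.79113513e+01,
       -6.85700797e-02,  3.08415934e-02,  1.78752666e-04]), 'ee_pos': array([ 6.49305546e+02, -8.36772837e-02,  2.25669309e+02]), 'tool_rot': array([-1.57075391e+00,  1.48463693e-03,  1.57087580e-03]), 'wrist_force': array([-0.45700508, -0.23272862,  0.75944609]), 'ft_torque': array([0.00770861, 0.04345196, 0.00021475]), 'gripper_width': 92.08740565726862}
scene tray_b_mid 0.6 [562.2 -92.3  98.1] [279. 195.]
scene tray_b_handle 0.69 [570.4 -97.7 116.5] [276. 191.]
scene tray_b_handle 0.17 [563.4 -93.5  97.3] [278. 195.]
scene tray_b_bay 0.66 [530.8 -78.2 108.2] [288. 186.]
scene bed 0.65 [532.2 -74.8 106.4] [289. 187.]
side tray_b_mid 0.75 [559.2 -93.1 100. ] [317. 228.]
side tray_b_handle 0.6 [568.2 -98.  119.2] [321. 223.]
side tray_b_bay 0.65 [527.1 -80.3 104.9] [302. 223.]
side seat_l 0.52 [527.7 -84.  103.9] [302. 225.]
side seat_r 0.52 [527.7 -84.  103.9] [302. 225.]
wrist tray_b_mid 0.72 [563.3 -91.7  95.5] [228. 282.]
```

```bash
python3 -c "
import cv2,numpy as np
a,b=[cv2.imread(f'pics/{n}0.png') for n in('scene','wrist')]
cv2.imwrite('pics/c0.png',cv2.resize(a[100:330,130:450],None,fx=2.5,fy=2.5,interpolation=cv2.INTER_CUBIC))"
```

```text
(no output)
```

View pics/c0.png

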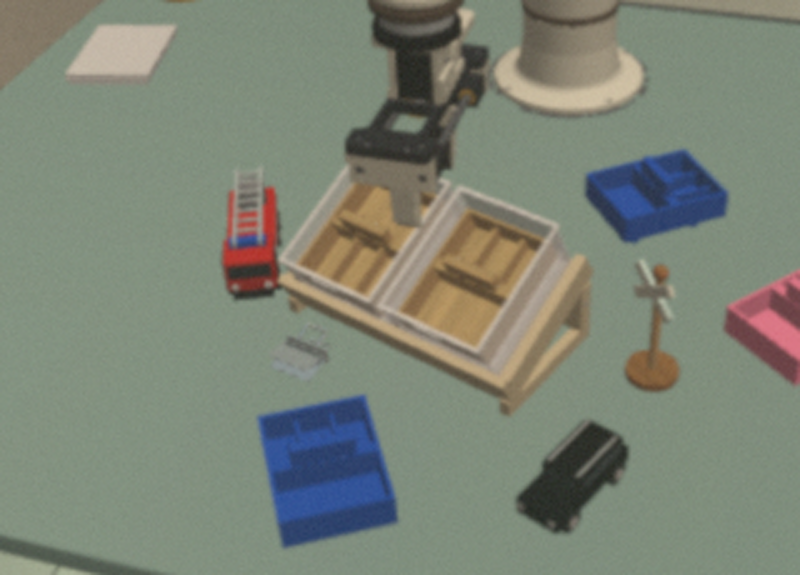

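View pics/wrist0.png

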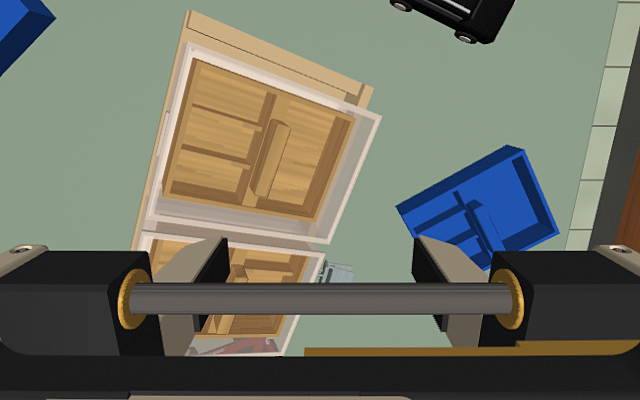

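View pics/side0.png

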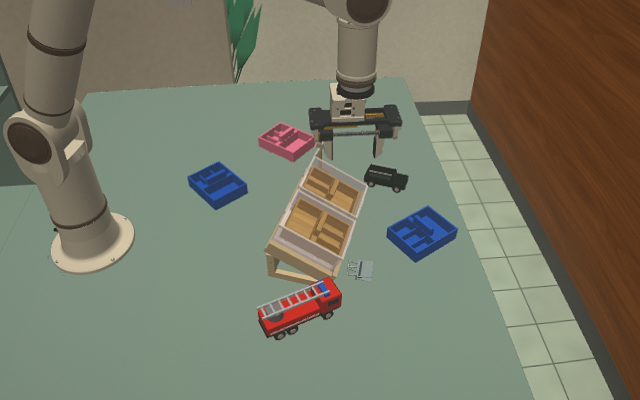

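The wrist picture (look-alikes: blue trays at wrist (475,200), scene-crop (655,195) and (325,470), and pink (770,310)) shows two wooden trays. The upper one, at wrist (260,150), has its long bay on the right, which is the low side, so it is correct. The lower one, at (240,290) and world (562,-92), has its three bays on the low side, so that is tray_b.

```bash
python3 - <<'E'
from h import *
s=r.state();q=s['qpos']
R=Ro.from_euler('ZYZYZYZ',q) if 0 else None
def FKR(q):
    R=Ro.identity()
    for i,a in enumerate(q): R=R*Ro.from_euler('zyzyzyz'[i],a)
    return R
T=Ro.from_rotvec(s['tool_rot'])
print((FKR(q)).as_matrix().round(3)); print((FKR(q).inv()*T).as_matrix().round(3))
c=r.calibration('wrist');Rw=np.array(c['R']);t=np.array(c['t'])
print('cam in tool',T.inv().apply(-Rw.T@t-s['ee_pos']).round(1),(Rw@T.as_matrix()).round(3))
print({k:c[k] for k in('fov_y','cx','cy','k1')})
for cam in ['scene','side']:
    print(cam,(-np.array(r.calibration(cam)['R']).T@r.calibration(cam)['t']).round())
E
```

```text
[[-1. -0.  0.]
 [-0.  1. -0.]
 [-0. -0. -1.]]
[[-1. -0. -0.]
 [-0.  0.  1.]
 [ 0.  1. -0.]]
cam in tool [  -0.5 -156.5   78.2] [[ 1.    -0.     0.001]
 [ 0.001 -0.289 -0.957]
 [ 0.     0.957 -0.289]]
{'fov_y': 59.788723576569744, 'cx': 320.2605632874182, 'cy': 196.8264934346632, 'k1': -0.012740275643765772}
scene [1520.  302.  855.]
side [ 516. -893.  890.]
```

servo_tool:
  targets:
    - {"x":-0.9,"y":-0.6,"z":-3.6,"gripper":55}
    - {"x":-0.9,"y":-0.6,"z":-3.6}
    - {"x":-0.9,"y":-0.6,"z":-3.6}
    - {"x":-0.9,"y":-0.6,"z":-3.6}
    - {"x":-0.9,"y":-0.6,"z":-3.6}
    - {"ay":5.6}
    - {"ay":5.6}
    - {"ay":5.6}
    - {"ay":5.6}
    - {"az":6.3}
    - {"az":6.3}
    - {"az":6.3}
    - {"az":6.3}
    - {}

```text
invalid input
```

```bash
python3 - <<'E'
from h import *
s=r.state();print(s)
im=r.grab_frame('wrist');cv2.imwrite('pics/w1.png',im[:,:,::-1])
for q in ['tray_b_mid','tray_b_handle','tray_b_bay','seat_l','seat_r','bed']:
    for d in find('wrist',q)[:4]: print(q,*d)
E
```

```text
{'time_s': 1.05, 'qpos': array([ 0.26325669,  0.50089716, -0.42697484,  1.55041942,  0.22076247,
        1.13828653, -0.21033628]), 'joint_velocities': array([-0.0012248 ,  0.00097445, -0.00052296,  0.00135146,  0.00015148,
       -0.00149279,  0.00135868]), 'effort': array([ 6.58461413e-04, -5.66458225e+01, -5.81022218e+00, -2.79511160e+01,
       -6.66356552e-02,  2.09268200e-02,  2.52118616e-05]), 'ee_pos': array([ 6.49991380e+02, -1.77568635e-03,  2.26720109e+02]), 'tool_rot': array([-1.57073903e+00,  7.45399050e-05, -7.91830274e-05]), 'wrist_force': array([0.30994917, 0.73387333, 0.32205063]), 'ft_torque': array([-0.01547729, -0.03627394,  0.00063559]), 'gripper_width': 91.6414618582803}
tray_b_mid 0.67 [563.8 -91.9  96. ] [228. 282.]
```

View pics/w1.png

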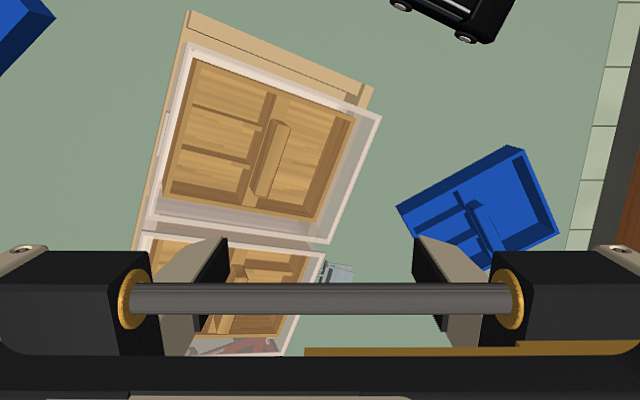

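The picture is unchanged because the move was refused, most likely over the empty row. I'll resend it without that row.

servo_tool:
  targets:
    - {"x":-0.9,"y":-0.6,"z":-3.6,"gripper":55}
    - {"x":-0.9,"y":-0.6,"z":-3.6}
    - {"x":-0.9,"y":-0.6,"z":-3.6}
    - {"x":-0.9,"y":-0.6,"z":-3.6}
    - {"x":-0.9,"y":-0.6,"z":-3.6}
    - {"ay":5.6}
    - {"ay":5.6}
    - {"ay":5.6}
    - {"ay":5.6}
    - {"az":6.3}
    - {"az":6.3}
    - {"az":6.3}
    - {"az":6.3}
    - {"x":0}

```text
invalid input
```

servo_tool:
  targets:
    - {"x":-0.9,"y":-0.6,"z":-3.6,"ax":0,"ay":0,"az":0,"gripper":55}

```text
time_s: 1.48
ee_pos: [641.3, -25.7, 232.1]
tool_rot: [-1.564, -0.009, 0.01]
wrist_force: [-0.1, 1.4, 0.9]
gripper_width: 88.5
```

servo_tool:
  targets:
    - {"x":-0.9,"y":-0.6,"z":-3.8,"ax":0,"ay":0,"az":0,"gripper":55}
    - {"x":-0.9,"y":-0.6,"z":-3.8,"ax":0,"ay":0,"az":0,"gripper":55}
    - {"x":-0.9,"y":-0.6,"z":-3.8,"ax":0,"ay":0,"az":0,"gripper":55}
    - {"x":-0.9,"y":-0.4,"z":-3.8,"ax":0,"ay":5.6,"az":0,"gripper":55}
    - {"x":0,"y":0,"z":-2,"ax":0,"ay":7,"az":0,"gripper":55}
    - {"x":0,"y":0,"z":0,"ax":0,"ay":7,"az":0,"gripper":55}
    - {"x":0,"y":0,"z":0,"ax":0,"ay":5,"az":0,"gripper":55}
    - {"x":0,"y":0,"z":0,"ax":0,"ay":0,"az":7,"gripper":55}
    - {"x":0,"y":0,"z":0,"ax":0,"ay":0,"az":7,"gripper":55}
    - {"x":0,"y":0,"z":0,"ax":0,"ay":0,"az":7,"gripper":55}
    - {"x":0,"y":0,"z":0,"ax":0,"ay":0,"az":6,"gripper":55}
    - {"x":0,"y":0,"z":0,"ax":0,"ay":0,"az":0,"gripper":55}

```text
time_s: 2.48
ee_pos: [592.8, -215.1, 251.5]
tool_rot: [-1.404, 0.712, 0.047]
wrist_force: [-1.2, 0.3, -2.8]
gripper_width: 51.0
```

```bash
cat > look.py <<'E'
from h import *;import sys
s=r.state();T=Ro.from_rotvec(s['tool_rot'])
print(s['qpos'].round(4),s['ee_pos'].round(2));print(T.as_matrix().round(3))
im=r.grab_frame('wrist');cv2.imwrite(f'pics/{sys.argv[1]}.png',im[:,:,::-1])
for q in ['tray_b_mid','tray_b_handle','tray_b_bay','seat_l','seat_r','bed']:
    for d in find('wrist',q)[:4]: print(q,*d)
E
python3 look.py w2
```

```text
[ 0.4698  0.7888 -0.266   1.0846  0.094   1.7806 -0.2113] [ 592.82 -215.1   251.47]
[[ 0.794 -0.435  0.426]
 [-0.375  0.201  0.905]
 [-0.479 -0.878 -0.003]]
tray_b_handle 0.89 [ 574.8 -100.   121.9] [325.  69.]
tray_b_bay 0.89 [531.3 -82.5 109.7] [287.  75.]
tray_b_bay 0.74 [566.7 -91.4 100.8] [326.  66.]
seat_l 0.2 [531.2 -80.8 113.6] [284.  73.]
seat_r 0.2 [531.4 -80.9 114.6] [284.  73.]
```

View pics/w2.png

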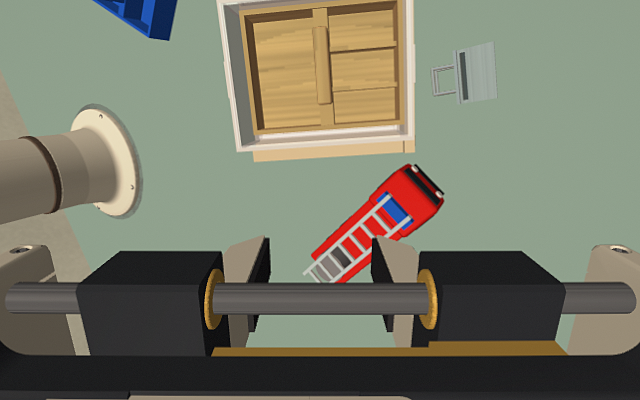

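Picture w2 shows the box with tray_b at (320,70). Its three small bays are on the right, the clip (low) side, and the long bay is on the left, which confirms the choice. Next I'll fit the arm kinematics so I can plan the half turn within joint 7's range.

```bash
cat > kin.py <<'E'
import numpy as np
from scipy.spatial.transform import Rotation as Ro
from scipy.optimize import least_squares
TT=Ro.from_matrix([[-1,0,0],[0,0,1],[0,1,0]])
lo=np.array([-2.88,-.31,-1.54,.2,-1.41,.19,-2.57]);hi=np.array([2.88,2.03,1.56,2.42,4.55,2.02,2.57])
def basis(q):
    R=[Ro.identity()]
    for i,a in enumerate(q): R.append(R[-1]*Ro.from_euler('zyzyzyz'[i],a))
    z=[0,0,1];x=[1,0,0]
    return R,np.array([z,R[2].apply(z),R[4].apply(z),R[6].apply(z),R[3].apply(x),R[4].apply(x),R[6].apply(x)])
E
python3 - <<'E'
from kin import *
D=[([0.26325669,0.50089716,-0.42697484,1.55041942,0.22076247,1.13828653,-0.21033628],[649.99,0,226.72]),([ 0.4698,0.7888,-0.266,1.0846,0.094,1.7806,-0.2113],[592.82,-215.1,251.47])]
for n in(4,):
    A=np.vstack([basis(q)[1][:n].T for q,_ in D]);b=np.hstack([p for _,p in D])
    s=np.linalg.lstsq(A,b,rcond=None);print(n,s[0].round(1),s[3],(A@s[0]-b).round(2))
E
```

```text
4 [923.6  85.8 704.  540.7] [2.35604417 1.53185329 0.25099291 0.19870565] [  14.88 -122.72  -63.67 -114.1   285.19   63.67]
```

```bash
python3 - <<'E'
from kin import *
import itertools
D=[([0.26325669,0.50089716,-0.42697484,1.55041942,0.22076247,1.13828653,-0.21033628],[-1.57073903,0,0],[649.99,0,226.72]),([ 0.4698,0.7888,-0.266,1.0846,0.094,1.7806,-0.2113],[-1.404, 0.712, 0.047],[592.82,-215.1,251.47])]
for sg in itertools.product([1,-1],repeat=7):
  M=[]
  for q,rv,p in D:
    R=basis(np.array(q)*sg)[0][-1]; M.append(R.inv()*Ro.from_rotvec(rv))
  e=(M[0].inv()*M[1]).magnitude()
  if e<.1: print(sg,e,M[0].as_matrix().round(2).tolist())
E
```

```text
(-1, 1, -1, 1, -1, 1, 1) 0.0017226214082776703 [[-0.91, 0.0, -0.41], [-0.41, 0.0, 0.91], [0.0, 1.0, 0.0]]
(-1, 1, -1, 1, -1, 1, -1) 0.00032556340913828707 [[-1.0, 0.0, 0.0], [0.0, -0.0, 1.0], [0.0, 1.0, 0.0]]
```

```bash
cat >> kin.py <<'E'
SG=np.array([-1,1,-1,1,-1,1,-1])
E
python3 - <<'E'
from kin import *
D=[([0.26325669,0.50089716,-0.42697484,1.55041942,0.22076247,1.13828653,-0.21033628],[649.99,0,226.72]),([ 0.4698,0.7888,-0.266,1.0846,0.094,1.7806,-0.2113],[592.82,-215.1,251.47])]
A=np.vstack([basis(SG*q)[1][:4].T for q,_ in D]);b=np.hstack([p for _,p in D])
s=np.linalg.lstsq(A,b,rcond=None);print(s[0].round(1),s[3],(A@s[0]-b).round(2))
L=s[0]
phi=np.radians(-22);low=np.array([np.cos(phi),np.sin(phi),0]);ez=np.array([0,0,1])
bz=low*np.sin(np.radians(25))+ez*np.cos(np.radians(25)); xd=low*np.cos(np.radians(25))-ez*np.sin(np.radians(25))
rng=np.random.default_rng(0)
for h in(0,60,120):
 for sx in(1,-1):
  tx=sx*xd;ty=-bz;T=Ro.from_matrix(np.c_[tx,ty,np.cross(tx,ty)])
  p=np.array([572,-98,118])+bz*(h-19)
  sols=[]
  for k in range(120):
    def f(q):
        R,B=basis(SG*q);return np.r_[(B[:4].T@L-p)/100,((R[-1]*TT).inv()*T).as_rotvec()]
    o=least_squares(f,rng.uniform(lo,hi),bounds=(lo,hi))
    if o.cost<1e-8: sols.append(o.x)
  S=np.array(sols);print(h,sx,len(S))
  if len(S):
    S=S[np.argsort(S[:,6])];print(S[::max(1,len(S)//9)].round(2))
E
```

```text
[285.6 613.1 413.4 413. ] [2.35604417 1.53185329 0.25099291 0.19870565] [  1.35   1.74  10.42   2.81  12.39 -10.42]
0 1 75
[[ 0.8   1.25 -1.54  1.49  0.87  1.78 -1.1 ]
 [ 0.69  0.94 -0.95  1.49  0.5   1.46 -0.72]
 [ 0.63  0.89 -0.81  1.49  0.41  1.41 -0.62]
 [ 0.56  0.84 -0.65  1.49  0.31  1.38 -0.52]
 [ 0.38  0.77 -0.3   1.49  0.1   1.33 -0.31]
 [ 0.31  0.76 -0.16  1.49  0.02  1.33 -0.23]
 [ 0.25  0.76 -0.07  1.49 -0.03  1.33 -0.17]
 [ 0.14  0.76  0.13  1.49 -0.15  1.34 -0.06]
 [ 0.02  0.78  0.35  1.49 -0.27  1.37  0.07]
 [-0.21  0.9   0.85  1.49 -0.56  1.5   0.36]]
0 -1 81
[[-0.32  1.05  1.2   1.49 -0.76  1.66 -2.57]
 [-0.33  1.07  1.23  1.49 -0.78  1.67 -2.55]
 [-0.34  1.1   1.28  1.49 -0.81  1.71 -2.52]
 [ 0.8   1.25 -1.54  1.49  0.87  1.78  2.04]
 [ 0.78  1.1  -1.28  1.49  0.71  1.61  2.21]
 [ 0.71  0.97 -1.02  1.49  0.54  1.48  2.38]
 [ 0.67  0.92 -0.91  1.49  0.47  1.45  2.45]
 [ 0.62  0.88 -0.78  1.49  0.39  1.41  2.54]
 [ 0.6   0.87 -0.75  1.49  0.37  1.4   2.56]]
60 1 80
[[ 0.78  1.2  -1.54  1.36  0.82  1.85 -1.04]
 [ 0.7   0.96 -1.07  1.36  0.54  1.62 -0.75]
 [ 0.62  0.86 
[... 982 characters left out ...]
  1.62 -0.33]
 [ 0.31  0.74 -0.17  1.22  0.02  1.61 -0.23]
 [ 0.28  0.74 -0.1   1.22 -0.01  1.61 -0.19]
 [ 0.17  0.74  0.12  1.22 -0.13  1.62 -0.09]
 [ 0.09  0.75  0.28  1.22 -0.21  1.63 -0.01]
 [-0.08  0.81  0.66  1.22 -0.4   1.69  0.18]]
120 -1 80
[[-0.27  1.08  1.39  1.22 -0.82  1.96 -2.57]
 [-0.28  1.09  1.41  1.22 -0.83  1.97 -2.56]
 [-0.28  1.1   1.44  1.22 -0.84  1.99 -2.54]
 [-0.28  1.13  1.5   1.22 -0.88  2.02 -2.51]
 [ 0.74  1.13 -1.5   1.22  0.78  1.93  2.19]
 [ 0.65  0.91 -1.    1.22  0.47  1.72  2.48]
 [ 0.63  0.88 -0.92  1.22  0.43  1.7   2.52]
 [ 0.62  0.87 -0.9   1.22  0.41  1.7   2.53]
 [ 0.61  0.87 -0.88  1.22  0.4   1.69  2.55]
 [ 0.61  0.86 -0.86  1.22  0.39  1.69  2.56]]
```

servo_tool:
  targets:
    - {"x":-0.3,"y":0.5,"z":4.1,"ax":0,"ay":0,"az":0,"gripper":55}
    - {"x":-0.3,"y":0.5,"z":4.1,"ax":0,"ay":0,"az":-1.8,"gripper":55}
    - {"x":-0.3,"y":0.5,"z":4.1,"ax":0,"ay":0,"az":-1.8,"gripper":55}
    - {"x":0,"y":0,"z":4.1,"ax":0,"ay":-7,"az":0,"gripper":55}
    - {"x":0,"y":0,"z":0,"ax":0,"ay":-7,"az":0,"gripper":55}
    - {"x":0,"y":0,"z":0,"ax":0,"ay":-7,"az":0,"gripper":55}
    - {"x":0,"y":0,"z":0,"ax":0,"ay":-7,"az":0,"gripper":55}
    - {"x":0,"y":0,"z":0,"ax":0,"ay":-7,"az":0,"gripper":55}
    - {"x":0,"y":0,"z":0,"ax":0,"ay":-7,"az":0,"gripper":55}
    - {"x":0,"y":0,"z":0,"ax":0,"ay":-7,"az":0,"gripper":55}
    - {"x":0,"y":0,"z":0,"ax":0,"ay":-7,"az":0,"gripper":55}
    - {"x":0,"y":0,"z":0,"ax":0,"ay":-7,"az":0,"gripper":55}
    - {"x":0,"y":0,"z":0,"ax":0,"ay":-7,"az":0,"gripper":55}
    - {"x":0,"y":0,"z":0,"ax":0,"ay":-7,"az":0,"gripper":55}
    - {"x":0,"y":0,"z":0,"ax":0,"ay":-7,"az":0,"gripper":55}
    - {"x":0,"y":0,"z":0,"ax":0,"ay":-7,"az":0,"gripper":55}
    - {"x":0,"y":0,"z":0,"ax":0,"ay":-7,"az":0,"gripper":55}
    - {"x":0,"y":0,"z":0,"ax":0,"ay":-7,"az":0,"gripper":55}
    - {"x":0,"y":0,"z":0,"ax":0,"ay":-7,"az":0,"gripper":55}

```text
time_s: 4.42
ee_pos: [649.1, -51.3, 297.4]
tool_rot: [-0.907, -1.017, 1.219]
wrist_force: [0.3, 0.7, -0.2]
gripper_width: 50.6
```

```bash
cat > st.py <<'E'
from h import *
s=r.state();T=Ro.from_rotvec(s['tool_rot']).as_matrix()
phi=np.arctan2(-T[1,1],-T[0,1])
print('t',round(s['time_s'],2),'q',s['qpos'].round(3),'p',s['ee_pos'].round(1),'tilt',np.degrees(np.arccos(-T[2,1])).round(2),'tiltdir',np.degrees(phi).round(2),'w',s['gripper_width'].round(1),'F',s['wrist_force'].round(1),'M',s['ft_torque'].round(2));print(T.round(3))
E
python3 st.py
```

```text
Traceback (most recent call last):
  File "st.py", line 4, in <module>
    print('t',round(s['time_s'],2),'q',s['qpos'].round(3),'p',s['ee_pos'].round(1),'tilt',np.degrees(np.arccos(-T[2,1])).round(2),'tiltdir',np.degrees(phi).round(2),'w',s['gripper_width'].round(1),'F',s['wrist_force'].round(1),'M',s['ft_torque'].round(2));print(T.round(3))
                                                                                                                                                                         ^^^^^^^^^^^^^^^^^^^^^^^^
AttributeError: 'float' object has no attribute 'round'
```

```bash
sed -i "s/s\['gripper_width'\].round(1)/round(s['gripper_width'],1)/" st.py; python3 st.py
```

```text
t 4.42 q [ 0.495  0.758 -0.766  1.134  0.311  1.702  1.345] p [649.1 -51.3 297.4] tilt 19.08 tiltdir -24.12 w 50.6 F [ 0.3  0.7 -0.2] M [-0.   -0.38  0.  ]
[[ 0.054 -0.298 -0.953]
 [ 0.991  0.134  0.014]
 [ 0.123 -0.945  0.303]]
```

servo_tool:
  targets:
    - {"x":0,"y":0.5,"z":0,"ax":0,"ay":-7,"az":0,"gripper":55}
    - {"x":0,"y":0.5,"z":0,"ax":0,"ay":-7,"az":0,"gripper":55}
    - {"x":0,"y":0.5,"z":0,"ax":0,"ay":-7,"az":0,"gripper":55}
    - {"x":0,"y":0.5,"z":0,"ax":0,"ay":-7,"az":0,"gripper":55}
    - {"x":0,"y":0.5,"z":0,"ax":0,"ay":-7,"az":0,"gripper":55}
    - {"x":0,"y":0.5,"z":0,"ax":0,"ay":-7,"az":0,"gripper":55}
    - {"x":0,"y":0.5,"z":0,"ax":0,"ay":-7,"az":0,"gripper":55}
    - {"x":0,"y":0.5,"z":0,"ax":0,"ay":-7,"az":0,"gripper":55}
    - {"x":0,"y":0.5,"z":0,"ax":0,"ay":-7,"az":-2,"gripper":55}
    - {"x":0,"y":0.5,"z":0,"ax":0,"ay":-4,"az":-2,"gripper":55}
    - {"x":0,"y":0,"z":0,"ax":0,"ay":0,"az":-2,"gripper":55}
    - {"x":0,"y":0,"z":0,"ax":0,"ay":0,"az":0,"gripper":55}

```text
time_s: 5.42
ee_pos: [632.6, -46.4, 276.4]
tool_rot: [-0.019, -1.903, 1.762]
wrist_force: [0.3, -0.1, -1.0]
gripper_width: 50.5
```

```bash
python3 st.py
```

```text
t 5.42 q [ 0.605  0.872 -1.031  1.164  0.473  1.755  2.42 ] p [632.6 -46.4 276.4] tilt 21.89 tiltdir -22.73 w 50.5 F [ 0.3 -0.1 -1. ] M [-0.08 -0.36  0.04]
[[-0.854 -0.344 -0.391]
 [ 0.364  0.144 -0.92 ]
 [ 0.373 -0.928  0.002]]
```

```bash
python3 look.py w3
```

```text
[ 0.605   0.8717 -1.0308  1.1641  0.4725  1.7548  2.4199] [632.63 -46.36 276.38]
[[-0.854 -0.344 -0.391]
 [ 0.364  0.144 -0.92 ]
 [ 0.373 -0.928  0.002]]
tray_b_mid 0.66 [562.7 -90.3  95.5] [295. 103.]
tray_b_handle 0.92 [571.6 -98.1 117.2] [291.  99.]
tray_b_bay 0.75 [526.6 -80.3 103. ] [334.  97.]
tray_b_bay 0.74 [ 665.4 -148.5    6.6] [163.  89.]
bed 0.39 [ 665.6 -144.6    7.3] [164.  93.]
```

View pics/w3.png

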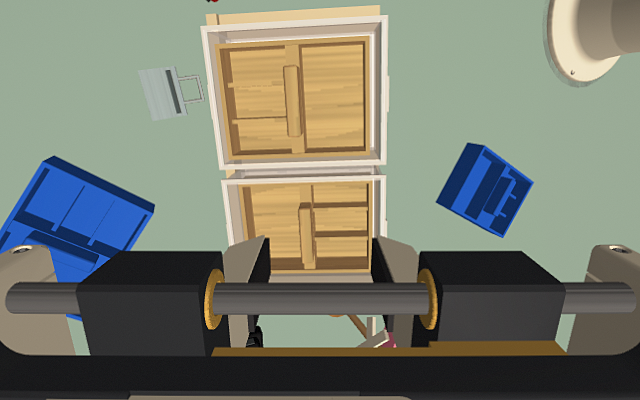

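Picture w3 shows tray_b's box at (295,95) with its rim corners near (202,27), (387,16), (385,165) and (220,168). The neighbour is below it. I'll zoom in to pick corners for a pose fit.

```bash
python3 -c "
import cv2
a=cv2.imread('pics/w3.png')[5:205,190:400]
cv2.imwrite('pics/w3c.png',cv2.resize(a,None,fx=3,fy=3,interpolation=cv2.INTER_CUBIC))"
```

```text
(no output)
```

View pics/w3c.png

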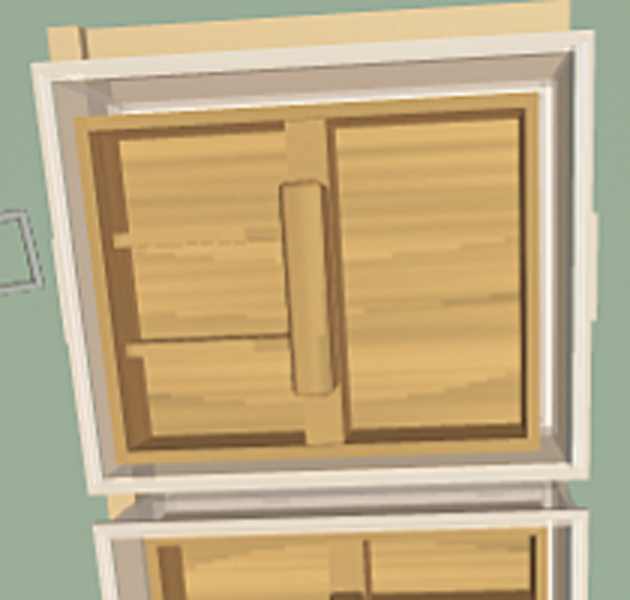

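```bash
cat > fit.py <<'E'
from h import *
from scipy.optimize import least_squares
import json
c=r.calibration('wrist')
un=lambda L:[((u+.5)/3-.5+190,(v+.5)/3-.5+5) for u,v in L]
sg=np.array([[-1,1],[1,1],[1,-1],[-1,-1]])
O=np.c_[sg*[75.75,59.75],[66]*4]
I=np.c_[sg*[72.75,56.75],[66]*4]
Tt=np.c_[sg*[68,52],[44]*4]; H=np.c_[sg*[6,30],[64]*4]
obs=np.array(un([(32,64),(594,31),(587,478),(90,494),(52,82),(573,50),(568,462),(103,474),(75,118),(544,93),(540,448),(118,463),(279,183),(323,181),(336,392),(293,395)]))
def Rb(phi,tilt):
    low=np.array([np.cos(phi),np.sin(phi),0]);e=np.array([0,0,1.]);s,k=np.sin(tilt),np.cos(tilt)
    x=-low*k+e*s; z=low*s+e*k; return np.c_[x,np.cross(z,x),z]
def model(p,raw=False):
    R=Rb(p[3],np.radians(25)+p[8])
    Z=np.array([0,0,p[7]])
    tr=Ro.from_euler('z',p[6]).apply(np.vstack([Tt,H]))+[p[4],p[5],p[7]]
    X=np.vstack([O,I,tr])@R.T+p[:3]
    return proj(c,X)
def f(p): return np.r_[(model(p)-obs).ravel(),p[8]/.005,(p[7]-9)/1.5]
p0=np.r_[547,-87,55,-.39,0,0,0,9,0]
o=least_squares(f,p0,loss='soft_l1');p=o.x
print('C',p[:3].round(1),'phi',np.degrees(p[3]).round(2),'tray dx dy',p[4:6].round(2),'yaw',np.degrees(p[6]).round(2),'h',p[7].round(1),'tilt+',np.degrees(p[8]).round(2))
print((model(p)-obs).round(1).tolist())
R=Rb(p[3],np.radians(25));Hd=p[:3]+R@[p[4],p[5],p[7]+54]
print('handle',Hd.round(1));print('Rbed',R.round(4).tolist())
json.dump(dict(C=p[:3].tolist(),R=R.tolist(),H=Hd.tolist()),open('bed.json','w'))
E
python3 fit.py
```

```text
C [540.7 -88.4  62.3] phi -20.31 tray dx dy [-3.42 -3.44] yaw -0.11 h 7.5 tilt+ -0.01
[[1.8, 1.3], [-2.2, 1.6], [-1.5, -1.9], [0.8, -2.1], [-0.8, -1.0], [1.0, -0.5], [1.6, 0.3], [-0.8, 1.3], [0.4, -0.7], [-0.8, -0.6], [0.4, 0.9], [-0.0, 0.2], [0.2, -0.6], [-0.2, -0.6], [-0.4, 1.4], [0.4, 0.9]]
handle [569.2 -95.3 116.6]
Rbed [[-0.85, -0.3471, 0.3963], [0.3146, -0.9378, -0.1467], [0.4226, -0.0, 0.9063]]
```

```bash
cat > go.py <<'E'
# go.py flip(+1: tool x=+bed x, -1) bx by bz  (grasp-point target in bed frame relative to box floor centre)
from h import *;import sys,json
b=json.load(open('bed.json'));R=np.array(b['R']);C=np.array(b['C'])
a=list(map(float,sys.argv[1:]));f=a[0]
Tt=np.c_[f*R[:,0],-R[:,2],f*R[:,1]]
s=r.state();T=Ro.from_rotvec(s['tool_rot']).as_matrix()
gp=s['ee_pos']-19*T[:,1]
print('t',round(s['time_s'],2),'q',s['qpos'].round(2),'w',round(s['gripper_width'],1),'grasp pt bed',(R.T@(gp-C)).round(2),'Fbed',(R.T@s['wrist_force']).round(1),'Mbed',(R.T@s['ft_torque']).round(2))
tgt=C+R@np.array(a[1:4])+Tt[:,1]*19
print('shift cm',(T.T@(tgt-s['ee_pos'])/10).round(2),'turn deg',np.degrees(Ro.from_matrix(T.T@Tt).as_rotvec()).round(2))
E
python3 go.py 1 -3.4 -3.4 110;  python3 go.py 1 -3.4 -3.4 63 |tail -1
```

```text
t 5.77 q [ 0.6   0.87 -1.03  1.17  0.47  1.75  2.42] w 50.7 grasp pt bed [ 27.04 -71.9  242.94] Fbed [-0.4 -0.2 -0. ] Mbed [-0.07  0.34  0.06]
shift cm [-2.52 13.32  6.99] turn deg [ 1.   -2.49 -3.11]
shift cm [-2.27 18.02  7.08] turn deg [ 1.   -2.49 -3.11]
```

servo_tool:
  targets:
    - {"x":-0.5,"y":2.7,"z":1.4,"ax":1,"ay":-2.5,"az":-3,"gripper":55}
    - {"x":-0.5,"y":2.7,"z":1.4,"ax":0,"ay":0,"az":0,"gripper":55}
    - {"x":-0.5,"y":2.7,"z":1.4,"ax":0,"ay":0,"az":0,"gripper":55}
    - {"x":-0.5,"y":2.7,"z":1.4,"ax":0,"ay":0,"az":0,"gripper":55}
    - {"x":-0.5,"y":2.5,"z":1.4,"ax":0,"ay":0,"az":0,"gripper":55}
    - {"x":0,"y":0,"z":0,"ax":0,"ay":0,"az":0,"gripper":55}

```text
time_s: 6.27
ee_pos: [578.0, -99.1, 143.2]
tool_rot: [0.074, -1.909, 1.765]
wrist_force: [-1.0, -1.0, -1.1]
gripper_width: 50.3
```

```bash
python3 go.py 1 -3.4 -3.4 64
```

```text
t 6.27 q [ 0.73  0.96 -1.01  1.38  0.56  1.58  2.5 ] w 50.3 grasp pt bed [ -0.66  -2.91 108.68] Fbed [ 0.1  1.3 -1.3] Mbed [-0.02  0.39  0.03]
shift cm [-0.21  4.47 -0.05] turn deg [-0.04  0.32 -0.57]
```

servo_tool:
  targets:
    - {"x":-0.2,"y":1.6,"z":0,"ax":0,"ay":0.3,"az":-0.5,"gripper":55}
    - {"x":0,"y":1.6,"z":0,"ax":0,"ay":0,"az":0,"gripper":55}
    - {"x":0,"y":1.2,"z":0,"ax":0,"ay":0,"az":0,"gripper":55}
    - {"x":0,"y":0,"z":0,"ax":0,"ay":0,"az":0,"gripper":55}

```text
time_s: 6.6
ee_pos: [563.8, -91.4, 102.6]
tool_rot: [0.073, -1.904, 1.756]
wrist_force: [-0.1, -0.7, -0.5]
gripper_width: 50.6
```

```bash
python3 go.py 1 -3.4 -3.4 63
```

```text
t 6.6 q [ 0.74  0.99 -0.99  1.44  0.58  1.51  2.47] w 50.6 grasp pt bed [-3.4  -5.14 65.09] Fbed [-0.4  0.7 -0.4] Mbed [-0.05  0.34  0.01]
shift cm [0.01 0.21 0.18] turn deg [ 0.12 -0.08 -0.2 ]
```

Close in small steps of width, then grip and check.

servo_tool:
  targets:
    - {"x":0,"y":0.2,"z":0.2,"ax":0.1,"ay":0,"az":-0.2,"gripper":25}
    - {"x":0,"y":0,"z":0,"ax":0,"ay":0,"az":0,"gripper":0}
    - {"x":0,"y":0,"z":0,"ax":0,"ay":0,"az":0,"gripper":0}
    - {"x":0,"y":0,"z":0,"ax":0,"ay":0,"az":0,"gripper":0}
    - {"x":0,"y":0,"z":0,"ax":0,"ay":0,"az":0,"gripper":0}
  grip_force: 30

```text
time_s: 7.02
ee_pos: [565.7, -90.1, 104.4]
tool_rot: [0.075, -1.906, 1.759]
wrist_force: [-0.1, 0.3, 0.3]
gripper_width: 21.7
```

```bash
python3 go.py 1 -3.4 -3.4 63
```

```text
t 7.02 q [ 0.74  0.99 -0.99  1.44  0.58  1.51  2.48] w 21.7 grasp pt bed [-3.87 -7.03 67.23] Fbed [ 0.3 -0.3  0.2] Mbed [-0.16  0.47  0.07]
shift cm [0.06 0.42 0.37] turn deg [ 0.09  0.13 -0.28]
```

servo_tool:
  targets:
    - {"x":0,"y":0.35,"z":0.35,"ax":0,"ay":0,"az":-0.2,"gripper":0}
    - {"x":0,"y":0,"z":0,"ax":0,"ay":0,"az":0,"gripper":0}
    - {"x":0,"y":0,"z":0,"ax":0,"ay":0,"az":0,"gripper":0}
    - {"x":0,"y":0,"z":0,"ax":0,"ay":0,"az":0,"gripper":0}
  grip_force: 30

```text
time_s: 7.35
ee_pos: [563.9, -93.4, 101.5]
tool_rot: [0.076, -1.906, 1.757]
wrist_force: [0.3, -0.4, -0.8]
gripper_width: 11.9
```

```bash
for i in 1 2 3; do python3 go.py 1 -3.4 -3.4 63; done
```

```text
t 7.35 q [ 0.74  1.   -0.99  1.44  0.58  1.51  2.48] w 11.9 grasp pt bed [-4.6  -3.31 64.43] Fbed [-0.7  0.2 -0.5] Mbed [-0.12  0.43  0.02]
shift cm [ 0.13  0.14 -0.01] turn deg [ 0.1   0.11 -0.19]
t 7.35 q [ 0.74  1.   -0.99  1.44  0.58  1.51  2.48] w 11.9 grasp pt bed [-4.6  -3.31 64.43] Fbed [-0.7  0.2 -0.5] Mbed [-0.12  0.43  0.02]
shift cm [ 0.13  0.14 -0.01] turn deg [ 0.1   0.11 -0.19]
t 7.35 q [ 0.74  1.   -0.99  1.44  0.58  1.51  2.48] w 11.9 grasp pt bed [-4.6  -3.31 64.43] Fbed [-0.7  0.2 -0.5] Mbed [-0.12  0.43  0.02]
shift cm [ 0.13  0.14 -0.01] turn deg [ 0.1   0.11 -0.19]
```

servo_tool:
  targets:
    - {"x":0.1,"y":-1.0,"z":0,"ax":0,"ay":0,"az":0,"gripper":0}
    - {"x":0.1,"y":-1.5,"z":0,"ax":0,"ay":0,"az":0,"gripper":0}
    - {"x":0,"y":-2,"z":0,"ax":0,"ay":0,"az":0,"gripper":0}
    - {"x":0,"y":-2.5,"z":0,"ax":0,"ay":0,"az":0,"gripper":0}
    - {"x":0,"y":-2.5,"z":0,"ax":0,"ay":0,"az":0,"gripper":0}
    - {"x":0,"y":-2.5,"z":0,"ax":0,"ay":0,"az":0,"gripper":0}
    - {"x":0,"y":0,"z":0,"ax":0,"ay":0,"az":0,"gripper":0}
  grip_force: 40

```text
time_s: 7.93
ee_pos: [609.4, -112.5, 216.0]
tool_rot: [0.081, -1.903, 1.754]
wrist_force: [-0.3, -0.0, -0.5]
gripper_width: 11.5
```

```bash
python3 go.py -1 0 0 170
```

```text
t 7.93 q [ 0.7   0.96 -1.05  1.21  0.55  1.75  2.52] w 11.5 grasp pt bed [ -1.02  -1.27 189.05] Fbed [ 0.1  0.1 -0.6] Mbed [-0.2   0.61  0.1 ]
shift cm [0.09 1.91 0.13] turn deg [ 2.2000e-01 -1.7991e+02 -1.0000e-01]
```

servo_tool:
  targets:
    - {"x":0,"y":0,"z":0,"ax":0,"ay":4,"az":0,"gripper":0}
    - {"x":0,"y":0,"z":0,"ax":0,"ay":7,"az":0,"gripper":0}
    - {"x":0,"y":0,"z":0,"ax":0,"ay":7,"az":0,"gripper":0}
    - {"x":0,"y":0,"z":0,"ax":0,"ay":7,"az":0,"gripper":0}
    - {"x":0,"y":0,"z":0,"ax":0,"ay":7,"az":0,"gripper":0}
    - {"x":0,"y":0,"z":0,"ax":0,"ay":7,"az":0,"gripper":0}
    - {"x":0,"y":0,"z":0,"ax":0,"ay":7,"az":0,"gripper":0}
    - {"x":0,"y":0,"z":0,"ax":0,"ay":7,"az":0,"gripper":0}
    - {"x":0,"y":0,"z":0,"ax":0,"ay":7,"az":0,"gripper":0}
    - {"x":0,"y":0,"z":0,"ax":0,"ay":7,"az":0,"gripper":0}
    - {"x":0,"y":0,"z":0,"ax":0,"ay":7,"az":0,"gripper":0}
    - {"x":0,"y":0,"z":0,"ax":0,"ay":7,"az":0,"gripper":0}
    - {"x":0,"y":0,"z":0,"ax":0,"ay":7,"az":0,"gripper":0}

```text
time_s: 9.02
ee_pos: [605.6, -111.0, 211.6]
tool_rot: [-0.976, -0.682, 1.076]
wrist_force: [-0.3, 0.8, -2.7]
gripper_width: 11.5
```

```bash
python3 go.py -1 0 0 170
```

```text
t 9.02 q [ 0.56  0.83 -0.69  1.23  0.31  1.66  1.12] w 11.5 grasp pt bed [  0.72  -1.33 183.35] Fbed [-0.6 -0.7 -2.7] Mbed [-0.04  0.77  0.02]
shift cm [-0.14  1.33 -0.1 ] turn deg [-0.55 89.99 -0.24]
```

Little drift, and 90° remains.

servo_tool:
  targets:
    - {"x":0,"y":0,"z":0,"ax":0,"ay":7,"az":0,"gripper":0}
    - {"x":0,"y":0,"z":0,"ax":0,"ay":7,"az":0,"gripper":0}
    - {"x":0,"y":0,"z":0,"ax":0,"ay":7,"az":0,"gripper":0}
    - {"x":0,"y":0,"z":0,"ax":0,"ay":7,"az":0,"gripper":0}
    - {"x":0,"y":0,"z":0,"ax":0,"ay":7,"az":0,"gripper":0}
    - {"x":0,"y":0,"z":0,"ax":0,"ay":7,"az":0,"gripper":0}
    - {"x":0,"y":0,"z":0,"ax":0,"ay":7,"az":0,"gripper":0}
    - {"x":0,"y":0,"z":0,"ax":0,"ay":7,"az":0,"gripper":0}
    - {"x":0,"y":0,"z":0,"ax":0,"ay":7,"az":0,"gripper":0}
    - {"x":0,"y":0,"z":0,"ax":0,"ay":7,"az":0,"gripper":0}
    - {"x":0,"y":0,"z":0,"ax":0,"ay":7,"az":0,"gripper":0}
    - {"x":0,"y":0,"z":0,"ax":0,"ay":7,"az":0,"gripper":0}
    - {"x":0,"y":0,"z":0,"ax":0,"ay":5,"az":0,"gripper":0}
    - {"x":0,"y":0,"z":0,"ax":0,"ay":0,"az":0,"gripper":0}
    - {"x":0,"y":0,"z":0,"ax":0,"ay":0,"az":0,"gripper":0}

```text
time_s: 10.27
ee_pos: [597.1, -105.8, 202.4]
tool_rot: [-1.44, 0.642, 0.067]
wrist_force: [0.7, 1.3, -2.2]
gripper_width: 11.7
```

```bash
python3 go.py -1 0 0 170; python3 look.py w4
```

```text
t 10.27 q [ 0.36  0.75 -0.31  1.26  0.09  1.61 -0.31] w 11.7 grasp pt bed [  5.33  -3.15 170.8 ] Fbed [-1.1 -1.4 -2. ] Mbed [0.03 0.72 0.02]
shift cm [ 0.59  0.06 -0.31] turn deg [-0.26 -1.31 -1.49]
[ 0.3616  0.7517 -0.3129  1.2588  0.0864  1.606  -0.3139] [ 597.1  -105.82  202.36]
[[ 0.831 -0.417  0.368]
 [-0.332  0.159  0.93 ]
 [-0.446 -0.895 -0.006]]
tray_b_handle 0.89 [ 606.3 -107.6  219.3] [321. 273.]
tray_b_bay 0.74 [ 620.7 -113.3  177.6] [382. 243.]
bed 0.63 [569.8 -26.8  61.5] [335. 109.]
```

View pics/w4.png

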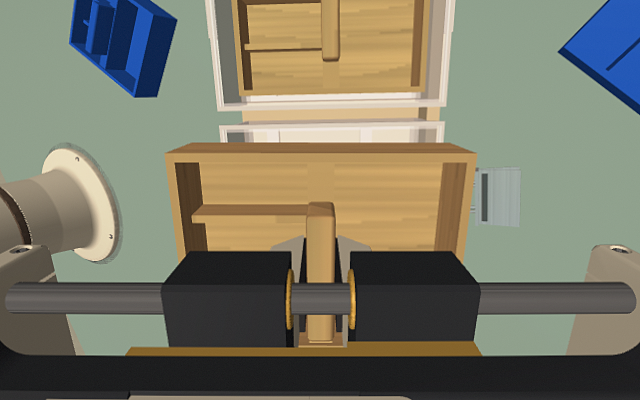

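Picture w4 shows tray_b held at (320,250). Its long bay is on the right, the low side, its box is empty behind it at (330,130), and the neighbour is undisturbed at (330,50). Next I'll measure how the tray sits in the hand and the empty box's rim from this same picture.

```bash
python3 -c "
import cv2
a=cv2.imread('pics/w4.png')[90:270,150:490]
cv2.imwrite('pics/w4c.png',cv2.resize(a,None,fx=2.35,fy=2.35,interpolation=cv2.INTER_CUBIC))"
```

```text
(no output)
```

View pics/w4c.png

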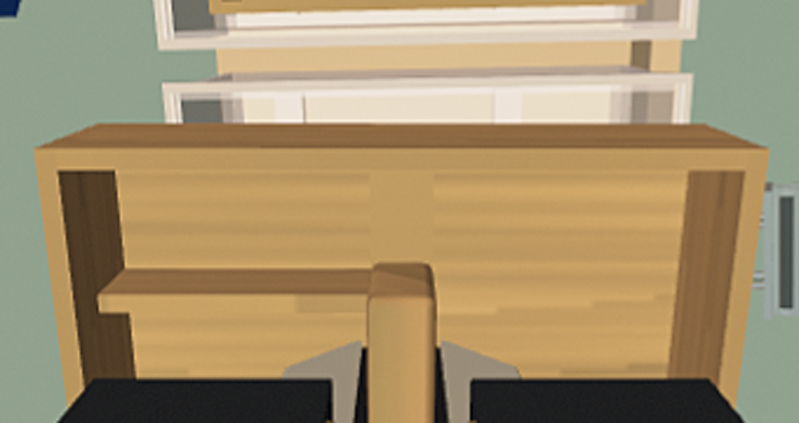

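```bash
cat > m4.py <<'E'
from h import *;import json
c=r.calibration('wrist');s=r.state();T=Ro.from_rotvec(s['tool_rot']).as_matrix();P=s['ee_pos']
b=json.load(open('bed.json'));R=np.array(b['R']);C=np.array(b['C'])
def ray(u,v):
    f=200/np.tan(np.radians(c['fov_y'])/2);a=np.array([(u-c['cx'])/f,(v-c['cy'])/f]);k=a.copy()
    for _ in range(5): k=a/(1+c['k1']*(k@k))
    Rc=np.array(c['R']);return -Rc.T@np.array(c['t']),Rc.T@np.r_[k,1]
def hit(u,v,n,p0):
    o,d=ray(u,v);return o+d*((p0-o)@n)/(d@n)
cr=lambda u,v:((u+.5)/2.35-.5+150,(v+.5)/2.35-.5+90)
for name,pts,yy in [('tray edge z52',[(36,149),(768,149)],-7.6),('handle z30',[(369,296),(436,297)],-27.6)]:
    for p in pts: print(name,(T.T@(hit(*cr(*p),T[:,1],P+T[:,1]*yy)-P)).round(2))
for p in [(163,84),(692,73)]:
    print('rim bed',(R.T@(hit(*cr(*p),R[:,2],C+66*R[:,2])-C)).round(2))
E
python3 m4.py
```

```text
tray edge z52 [-66.74  -7.6   52.77]
tray edge z52 [67.75 -7.6  52.84]
handle z30 [ -5.05 -27.6   31.38]
handle z30 [  6.17 -27.6   31.21]
rim bed [ 76.15 -60.95  66.  ]
rim bed [-78.49 -60.7   66.  ]
```

```bash
cat > avg.py <<'E'
# average a few readings, then report like go.py
from h import *;import sys,json
b=json.load(open('bed.json'));R=np.array(b['R']);C=np.array(b['C'])
a=list(map(float,sys.argv[1:]));f=a[0];n=int(a[4]) if len(a)>4 else 4
Tt=np.c_[f*R[:,0],-R[:,2],f*R[:,1]]
G=[];RV=[];F=[];M=[]
for i in range(n):
    if i: r.grab_frame('wrist')
    s=r.state();T=Ro.from_rotvec(s['tool_rot']);RV.append((Ro.from_matrix(Tt).inv()*T).as_rotvec())
    G.append(R.T@(s['ee_pos']-19*T.as_matrix()[:,1]-C));F.append(R.T@s['wrist_force']);M.append(R.T@s['ft_torque'])
m=lambda A:np.mean(A,0)
print('t',round(s['time_s'],2),'w',round(s['gripper_width'],1),'j7',s['qpos'][6].round(2),'grasp',m(G).round(2),'sd',np.std(G,0).round(2),'F',m(F).round(2),'M',m(M).round(2))
d=(np.array(a[1:4])-m(G));print('tool shift cm',(np.array([f*d[0],-d[2],f*d[1]])/10).round(2),'turn',(-np.degrees(m(RV))).round(2))
E
python3 avg.py -1 -0.3 1 110
```

```text
t 10.77 w 11.5 j7 -0.32 grasp [  5.    -2.88 171.53] sd [0.02 0.02 0.02] F [-1.    0.37 -1.86] M [ 0.03  0.73 -0.02]
tool shift cm [ 0.53  6.15 -0.39] turn [-0.29 -1.43 -1.43]
```

servo_tool:
  targets:
    - {"x":0.25,"y":2,"z":-0.2,"ax":-0.3,"ay":-1.4,"az":-1.4,"gripper":0}
    - {"x":0.25,"y":2,"z":-0.2,"ax":0,"ay":0,"az":0,"gripper":0}
    - {"x":0,"y":2,"z":0,"ax":0,"ay":0,"az":0,"gripper":0}
    - {"x":0,"y":0,"z":0,"ax":0,"ay":0,"az":0,"gripper":0}

```text
time_s: 11.1
ee_pos: [577.5, -102.7, 146.3]
tool_rot: [-1.451, 0.6, 0.061]
wrist_force: [-1.1, -0.7, -2.3]
gripper_width: 11.9
```

```bash
python3 avg.py -1 -0.3 1 80
```

```text
t 11.25 w 11.7 j7 -0.3 grasp [ -1.12   0.53 114.64] sd [0.73 0.19 1.97] F [-1.2   0.03 -1.63] M [ 0.05  0.67 -0.01]
tool shift cm [-0.08  3.46 -0.05] turn [-0.09  0.06  0.54]
```

servo_tool:
  targets:
    - {"x":-0.1,"y":1.5,"z":-0.05,"ax":0,"ay":0,"az":0.3,"gripper":0}
    - {"x":0,"y":1.2,"z":0,"ax":0,"ay":0,"az":0,"gripper":0}
    - {"x":0,"y":0.6,"z":0,"ax":0,"ay":0,"az":0,"gripper":0}
    - {"x":0,"y":0,"z":0,"ax":0,"ay":0,"az":0,"gripper":0}
    - {"x":0,"y":0,"z":0,"ax":0,"ay":0,"az":0,"gripper":0}

```text
time_s: 11.67
ee_pos: [570.0, -99.2, 120.8]
tool_rot: [-1.45, 0.594, 0.053]
wrist_force: [0.7, -0.6, -1.9]
gripper_width: 11.9
```

```bash
python3 avg.py -1 -0.3 1 70 6
```

```text
t 11.92 w 11.9 j7 -0.3 grasp [-3.370e+00 -3.000e-02  8.555e+01] sd [0.15 0.03 0.36] F [-0.88 -0.18 -1.86] M [ 0.03  0.65 -0.01]
tool shift cm [-0.31  1.56 -0.1 ] turn [-0.22  0.05  0.84]
```

servo_tool:
  targets:
    - {"x":-0.3,"y":1,"z":-0.1,"ax":-0.2,"ay":0.05,"az":0.85,"gripper":0}

```text
time_s: 12.0
ee_pos: [566.0, -98.3, 115.2]
tool_rot: [-1.45, 0.601, 0.06]
wrist_force: [1.2, 0.1, -1.6]
gripper_width: 11.7
```

```bash
python3 avg.py -1 -0.3 1 65 6
```

```text
t 12.25 w 11.7 j7 -0.3 grasp [-0.84  0.9  75.48] sd [0.58 0.2  1.38] F [-1.   -0.05 -2.27] M [0.03 0.68 0.  ]
tool shift cm [-0.05  1.05 -0.01] turn [-0.02 -0.   -0.01]
```

servo_tool:
  targets:
    - {"x":0,"y":1.2,"z":0,"ax":0,"ay":0,"az":0,"gripper":0}

```text
time_s: 12.33
ee_pos: [561.3, -96.5, 103.9]
tool_rot: [-1.45, 0.601, 0.06]
wrist_force: [0.9, -0.6, -2.2]
gripper_width: 11.5
```

```bash
python3 avg.py -1 -0.3 1 65 3;python3 avg.py -1 -0.3 1 61 3
```

```text
t 12.43 w 11.8 j7 -0.3 grasp [-1.03  0.8  63.  ] sd [0.94 0.27 2.15] F [-0.79  0.2  -3.41] M [ 0.03  0.67 -0.  ]
tool shift cm [-0.07 -0.2  -0.02] turn [-0.03 -0.    0.02]
t 12.53 w 12.1 j7 -0.3 grasp [-0.26  1.02 62.09] sd [0.19 0.06 0.57] F [-0.66 -0.42 -2.32] M [0.04 0.69 0.  ]
tool shift cm [0.   0.11 0.  ] turn [-0.    0.   -0.14]
```

servo_tool:
  targets:
    - {"x":0,"y":0.3,"z":0,"ax":0,"ay":0,"az":0,"gripper":0}

```text
time_s: 12.62
ee_pos: [557.7, -95.6, 99.5]
tool_rot: [-1.449, 0.605, 0.064]
wrist_force: [-1.3, 0.2, -2.4]
gripper_width: 11.4
```

```bash
python3 avg.py -1 -0.3 1 55 3;python3 avg.py -1 -0.3 1 55 3
```

```text
t 12.72 w 12.0 j7 -0.3 grasp [-0.58  0.93 59.69] sd [0.24 0.06 0.54] F [ 0.08  0.41 -2.67] M [ 0.05  0.7  -0.02]
tool shift cm [-0.03  0.47 -0.01] turn [-0.01  0.   -0.08]
t 12.82 w 11.8 j7 -0.3 grasp [-0.44  0.99 59.55] sd [0.08 0.01 0.19] F [-0.89  0.1  -2.  ] M [-0.01  0.68 -0.04]
tool shift cm [-0.01  0.46 -0.  ] turn [-0.01  0.   -0.11]
```

servo_tool:
  targets:
    - {"x":0,"y":0.25,"z":0,"ax":0,"ay":0,"az":-0.1,"gripper":0}

```text
time_s: 12.9
ee_pos: [556.6, -95.3, 97.2]
tool_rot: [-1.45, 0.604, 0.063]
wrist_force: [0.3, 0.4, -1.9]
gripper_width: 11.4
```

```bash
python3 avg.py -1 -0.3 1 55 3;python3 avg.py -1 -0.3 1 55 3
```

```text
t 13.0 w 11.7 j7 -0.3 grasp [-0.59  0.95 57.32] sd [0.22 0.04 0.41] F [-0.88 -0.04 -2.17] M [ 0.03  0.67 -0.  ]
tool shift cm [-0.03  0.23 -0.01] turn [-0.02  0.    0.04]
t 13.1 w 12.0 j7 -0.3 grasp [-0.39  0.99 57.14] sd [0.03 0.01 0.1 ] F [-1.27 -0.33 -1.95] M [0.04 0.73 0.01]
tool shift cm [-0.01  0.21 -0.  ] turn [-0.01  0.    0.  ]
```

servo_tool:
  targets:
    - {"x":0,"y":0.25,"z":0,"ax":0,"ay":0,"az":0,"gripper":0}

```text
time_s: 13.18
ee_pos: [555.5, -94.8, 94.9]
tool_rot: [-1.45, 0.604, 0.063]
wrist_force: [1.5, -1.8, 1.5]
gripper_width: 11.6
```

```bash
python3 avg.py -1 -0.3 1 53 3;python3 avg.py -1 -0.3 1 53 3
```

```text
t 13.28 w 11.5 j7 -0.3 grasp [-0.81  0.87 55.34] sd [0.06 0.03 0.04] F [-1.5   0.48  0.83] M [-0.06  0.87 -0.01]
tool shift cm [-0.05  0.23 -0.01] turn [-0.03  0.    0.09]
t 13.38 w 11.4 j7 -0.3 grasp [-0.86  0.85 55.35] sd [0.01 0.   0.  ] F [-1.86  0.02  1.13] M [-0.03  0.79  0.01]
tool shift cm [-0.06  0.23 -0.02] turn [-0.03  0.    0.09]
```

Contact is at 55.35, which matches the predicted home of about 55.4 (the ledge would be 61.4). I'll press a little more and nudge sideways to check that it is in the snug foot.

servo_tool:
  targets:
    - {"x":0,"y":0.25,"z":0,"ax":0,"ay":0,"az":0,"gripper":0}

```text
time_s: 13.47
ee_pos: [555.7, -94.8, 94.7]
tool_rot: [-1.45, 0.603, 0.062]
wrist_force: [1.5, -1.9, 22.2]
gripper_width: 11.8
```

```bash
python3 avg.py -1 -0.3 1 53 4
```

```text
t 13.62 w 12.0 j7 -0.3 grasp [-0.92  0.83 55.27] sd [0.01 0.02 0.02] F [ 3.57  0.95 12.89] M [ 0.29 -0.64  0.02]
tool shift cm [-0.06  0.23 -0.02] turn [-0.04 -0.01  0.19]
```

servo_tool:
  targets:
    - {"x":0,"y":0,"z":0.25,"ax":0,"ay":0,"az":0,"gripper":0}

```text
time_s: 13.7
ee_pos: [556.0, -94.3, 95.3]
tool_rot: [-1.453, 0.604, 0.061]
wrist_force: [-4.0, -5.6, -4.9]
gripper_width: 11.9
```

```bash
python3 avg.py -1 -0.3 1 53 4
```

```text
t 13.85 w 11.8 j7 -0.31 grasp [-0.84  0.3  55.58] sd [0.01 0.08 0.16] F [0.23 4.89 0.31] M [1.21 0.41 0.04]
tool shift cm [-0.05  0.26 -0.07] turn [ 0.11 -0.09  0.19]
```

servo_tool:
  targets:
    - {"x":0,"y":0,"z":-0.4,"ax":0,"ay":0,"az":0,"gripper":0}

```text
time_s: 13.93
ee_pos: [555.1, -96.1, 95.1]
tool_rot: [-1.45, 0.603, 0.061]
wrist_force: [5.3, 12.2, 1.3]
gripper_width: 11.9
```

```bash
python3 avg.py -1 -0.3 1 53 4
```

```text
t 14.08 w 12.0 j7 -0.3 grasp [-0.69  2.15 55.53] sd [0.01 0.07 0.05] F [-0.11 -6.31  0.53] M [-1.4   0.56 -0.04]
tool shift cm [-0.04  0.25  0.12] turn [-0.09 -0.02  0.19]
```

Sideways play is only about ±0.9 mm and the floor is firm, so the tray is in the snug foot and bottomed. Next I'll centre it, seat it lightly and open.

servo_tool:
  targets:
    - {"x":0,"y":0,"z":0.1,"ax":0,"ay":0,"az":0.1,"gripper":0}

```text
time_s: 14.17
ee_pos: [555.4, -95.2, 94.9]
tool_rot: [-1.45, 0.604, 0.063]
wrist_force: [0.8, -2.1, 0.6]
gripper_width: 12.0
```

servo_tool:
  targets:
    - {"x":0,"y":0.15,"z":0,"ax":0,"ay":0,"az":0.1,"gripper":0}

```text
time_s: 14.25
ee_pos: [555.4, -95.0, 94.8]
tool_rot: [-1.45, 0.604, 0.064]
wrist_force: [2.2, -0.2, 15.8]
gripper_width: 11.7
```

```bash
python3 avg.py -1 -0.3 1.2 55.3 4; python3 - <<'E'
from h import *
for n in ['scene','side']: cv2.imwrite(f'pics/{n}5.png',r.grab_frame(n)[:,:,::-1])
E
```

```text
t 14.4 w 11.9 j7 -0.3 grasp [-0.8   1.08 55.26] sd [0.02 0.01 0.02] F [ 3.03 -0.86  9.21] M [ 0.01 -0.23  0.06]
tool shift cm [-0.05 -0.   -0.01] turn [-0.04  0.03  0.04]
```

servo_tool:
  targets:
    - {"x":0,"y":-0.05,"z":0,"ax":0,"ay":0,"az":0,"gripper":30}
    - {"x":0,"y":0,"z":0,"ax":0,"ay":0,"az":0,"gripper":45}
    - {"x":0,"y":0,"z":0,"ax":0,"ay":0,"az":0,"gripper":45}
    - {"x":0,"y":0,"z":0,"ax":0,"ay":0,"az":0,"gripper":45}
    - {"x":0,"y":0,"z":0,"ax":0,"ay":0,"az":0,"gripper":45}
    - {"x":0,"y":0,"z":0,"ax":0,"ay":0,"az":0,"gripper":45}

```text
time_s: 15.0
ee_pos: [554.0, -96.0, 94.6]
tool_rot: [-1.451, 0.607, 0.066]
wrist_force: [0.7, -0.6, -0.9]
gripper_width: 40.8
```

```bash
python3 avg.py -1 -0.3 1.2 55.3 3
```

```text
t 15.1 w 40.7 j7 -0.3 grasp [-3.000e-02  2.480e+00  5.457e+01] sd [0.01 0.04 0.04] F [-0.37  0.14 -0.35] M [ 0.02  0.44 -0.  ]
tool shift cm [ 0.03 -0.07  0.13] turn [ 0.09 -0.02 -0.14]
```

Lift out and move to a view pose (the box lies at tool +z, so I back off along tool −z).

servo_tool:
  targets:
    - {"x":0,"y":-1.5,"z":0,"ax":0,"ay":0,"az":0,"gripper":45}
    - {"x":0,"y":-2.5,"z":0,"ax":0,"ay":0,"az":0,"gripper":45}
    - {"x":0,"y":-3.5,"z":0,"ax":0,"ay":0,"az":0,"gripper":45}
    - {"x":0,"y":-4,"z":0,"ax":0,"ay":0,"az":0,"gripper":45}
    - {"x":0,"y":-4,"z":-1.5,"ax":0,"ay":0,"az":0,"gripper":45}
    - {"x":0,"y":-2,"z":-3,"ax":0,"ay":0,"az":0,"gripper":45}
    - {"x":0,"y":0,"z":-1,"ax":0,"ay":0,"az":0,"gripper":45}
    - {"x":0,"y":0,"z":0,"ax":0,"ay":0,"az":0,"gripper":45}
    - {"x":0,"y":0,"z":0,"ax":0,"ay":0,"az":0,"gripper":45}

```text
time_s: 15.85
ee_pos: [604.5, -173.2, 256.6]
tool_rot: [-1.449, 0.61, 0.076]
wrist_force: [0.1, 0.5, -0.4]
gripper_width: 41.3
```

```bash
python3 look.py w6; python3 avg.py -1 0 0 150 1; python3 -c "
import cv2
a=cv2.imread('pics/w6.png')[0:260,150:500]
cv2.imwrite('pics/w6c.png',cv2.resize(a,None,fx=2.25,fy=2.25,interpolation=cv2.INTER_CUBIC))"
```

```text
[ 0.4194  0.7444 -0.2985  1.1379  0.1178  1.7254 -0.2068] [ 604.55 -173.15  256.58]
[[ 0.847 -0.406  0.343]
 [-0.31   0.147  0.939]
 [-0.432 -0.902 -0.001]]
tray_b_mid 0.86 [554.2 -91.9  85.6] [327. 113.]
tray_b_handle 0.76 [564.3 -97.9 111.9] [327. 118.]
tray_b_bay 0.56 [580.2 -98.9  68.8] [360. 111.]
bed 0.31 [562.7 -96.4 111.2] [325. 118.]
t 16.2 w 41.8 j7 -0.21 grasp [  1.37  55.62 231.68] sd [0. 0. 0.] F [ 0.13 -0.36  1.1 ] M [0.01 0.44 0.03]
tool shift cm [0.14 8.17 5.56] turn [ 0.21  0.37 -0.74]
```

View pics/w6c.png

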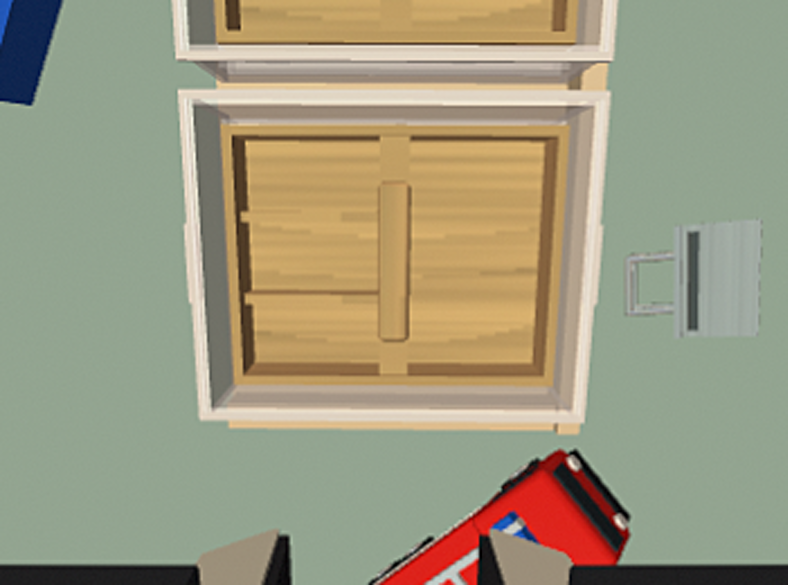

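Picture w6 shows tray_b centred in its box, with the long bay on the right (low) side and the clip, truck and neighbour untouched. Last check: fit the tray's height from the corner picks.

```bash
python3 - <<'E'
from h import *;import json
from scipy.optimize import least_squares
c=r.calibration('wrist');b=json.load(open('bed.json'));R=np.array(b['R']);C=np.array(b['C'])
sg=np.array([[1,-1],[-1,-1],[-1,1],[1,1]])
cr=lambda L:np.array([((u+.5)/2.25-.5+150,(v+.5)/2.25-.5) for u,v in L])
rim=cr([(178,92),(611,92),(584,422),(200,419)]);tt=cr([(222,125),(570,125),(553,384),(233,386)]);hd=cr([(379,182),(411,182),(408,341),(380,341)])
O=np.c_[sg*[77.25,61.25],[66]*4]
T=np.r_[np.c_[sg*[68,52],[44]*4],np.c_[sg*[6,30],[64]*4]]
def f(p):
    e=Ro.from_rotvec([0,0,p[3]])
    X=np.r_[e.apply(O),e.apply(T)+[p[4],p[5],p[6]]]+p[:3]
    return (proj(c,X@R.T+C)-np.r_[rim,tt,hd]).ravel()
o=least_squares(f,np.zeros(7));print('box off',o.x[:3].round(2),'yaw',np.degrees(o.x[3]).round(2),'tray dx dy h',o.x[4:].round(2),'rms',np.sqrt(np.mean(o.fun**2)).round(2))
# neighbour's tray edge nearest: width 136 between (217,42),(578,42); depth from scale vs ours
f_=200/np.tan(np.radians(c['fov_y'])/2)
E
```

```text
box off [ 0.23 -0.54 -1.19] yaw 0.27 tray dx dy h [-0.63 -0.34 -1.79] rms 0.41
```

```bash
python3 -c "
from station import r
print(r.close_job(), r.state()['time_s'])"
```

```text
the job is handed in; nothing more can be done
the job is handed in; nothing more can be done
```

The turned tray is back in its own box, fully home with its long bay on the low side. I released it, backed the gripper clear and handed the job in at about 16 s of the 48 s.

I gripped its handle, lifted it out, turned it half round and lowered it in small steps, feeling for contact. The largest force I read was about 22 N, while pressing it onto the floor.

- **Feel:** it stopped firmly on the floor at a grip height of 55.3 mm, against about 55.4 mm expected for home; resting on the ledge would have read about 61.4 mm. Sideways play was only about ±0.9 mm, so it is in the snug foot.
- **Picture after letting go:** the tray is centred in its box to within 0.7 mm. The fitted height is −1.8 mm (home is 0), against +7.5 mm before; I put the shortfall down to measuring error of about 2 mm.
- **Other things:** the clip, truck and the visible part of the other tray looked untouched. I did not view a final picture of the car or the signal post, and I did not measure the height against the neighbouring tray directly.

Two early move calls were refused because every row needs all its values; nothing moved in those calls.

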